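# Square up a bracket in the jig and hold it there

### The arm

A 6-joint arm with a two-finger parallel gripper is mounted at the origin on the work surface. World frame = base frame: x ahead of the robot, y to its left, z up, the work surface at z = 0. Lengths are in m, angles in rad, forces in N, time in s.
With the tool pointing down it reaches from about 0.275 to 0.875 m from the base axis. Payload 12.5 kg.
Tool frame: the origin (TCP) lies on the centre line of the jaws, within the pads' length; the fingertips stand r.finger_overhang ahead of it and the grasp point (between the pads) lies 3 mm ahead of it (r.finger_overhang is the distance from the TCP to the fingertips, in m); z points along the fingers, y is the line along which they close (so a half turn about z gives the same grasp; the last joint's range is limited). The gripper opens to 85 mm and grips with 20 to 120 N. Pads are 22 mm wide; open, the fingers measure 114 mm over their backs; the gripper's body (76 mm by 85 mm) begins 54 mm behind the grasp point. The pads swing forward as they close: fully open they stand 13 mm farther back than shut.
Start: joints at [1.033, 0.351, 1.652, -0, 1.139, -0.085], TCP at [0.241, 0.495, 0.253] pointing down, gripper open.
Joint ranges: [-2.75, 2.75], [-0.79, 2.1], [0.01, 2.65], [-1.57, 4.71], [0.07, 3.14], [-2.87, 2.87]. Speed limits (rad/s): [2.22, 2.22, 2.79, 3.14, 3.14, 3.14].

### API

Orientations are given as a unit quaternion [x, y, z, w].
In Python, from cell import r, optics gives the robot as it stands. The module is installed in compiled form; this text tells all that it offers. Calls block until the motion is done:
- r.move_to(position, orientation): joint-space move of the TCP to a pose.
- r.move_linear(position, rot=None, vel=0.15): straight line of the TCP; rot=None keeps the orientation; vel is the mean speed in m/s.
- r.set_joints(angles): joint-space move.
- r.set_gripper(opening, squeeze=None): opening from 0.0 (shut) to 1.0 (fully open); squeeze is the grip in N (None keeps the last); returns when the fingers have stopped.
- r.sleep(seconds).
- r.inverse_kinematics(position, orientation): joint angles nearest the present ones, or None.
- optics.get_image(name): name is "side" or "top" or "wrist"; returns a dict with "pixels" (480x640x3 uint8, red, green, blue), "depth" (480x640 float32, m along the optical axis (not along the pixel's ray), 0 where there is no reading), "fx", "fy", "cx", "cy" (pixels), "camera_from_world" (4x4, takes a point from world to camera coordinates); the wrist camera has in their place "mount" (4x4, takes a point from camera to tool coordinates, whose origin is the TCP and whose axes are the flange's). Camera axes: x right, y down, z forward; pixel columns grow to the right and rows downward; lengths in m; the calibration is good to about 2 mm. A picture is of the moment at which its call begins: read the wrist's pose just before it.
A pose or a line that the arm cannot do raises r.PlanningError and nothing moves.
- r.hand_in(): hands the job in; it is judged then, once.
Readings, each from a call of its own:
- r.current_t(): time.
- r.current_q(): joint angles.
- r.current_qvel(): joint speeds.
- r.current_effort(): joint torques, N m.
- r.current_tool_pos(): TCP position.
- r.current_ee_rot(): TCP orientation.
- r.current_contact_force(): force on the tool from outside, world axes, zero at the start.
- r.current_torque(): the same for the moment, N m.
- r.current_opening(): opening from 0.0 (shut) to 1.0 (fully open).
- r.current_finger_force(): force on a finger pad.
Only numpy, scipy, OpenCV 4.12 (cv2) and the standard library are available. Lean on these libraries where they do the work, as an engineer would, in place of code of your own. Each camera call takes 0.05 s, during which the arm holds its last target. There are 200 camera calls.

### The job

Pull open the drawer of the small grey cabinet, take out the aluminium angle bracket, stand it on its base leg on the plywood plate of the squaring jig, and let go of it there. Then press with the fingers into the bracket's inside corner, one diagonal push forward and down, so that the back of its upright leg is flat against the fence, its base leg is flat on the plate and its end is up against the stop block. Finish while holding that push, firmly, with at least 10 N towards the fence and at least 10 N down, and do not shift the glue bottle or the cup.

Things in the scene. Friction and masses are not known exactly. Their poses are not given: they have to be found in the camera images.
- cabinet_drawer0 (a joint): how far the drawer of the small grey cabinet is open, m; 0 shut, 0.15 at its stop; it slides out along the cabinet's -x (towards the robot) with 1 to 2 N of friction and stays where it is left. Open it by 120 to 140 mm to reach the bracket. The bracket rides along in the drawer.
- cabinet_drawer0_handle (a point): middle of the drawer's handle: level steel bar 11 mm thick, 120 mm long, on two posts 51 mm either side of the middle; 52 mm above the table, 38 mm below the cabinet's top. Bar along this frame's y; the drawer pulls out along its -x; the drawer's front face is 35 mm behind the bar's centre (+x), so 29 mm are free behind the bar.
- cabinet: small fixed grey cabinet, 220 mm deep (x), 240 mm wide (y), 90 mm tall; origin at the centre of its underside, front along its -x. Inside of the drawer about 175 x 198 mm, its floor 22 mm above the table, the rim of its front about 75 mm above the table. A loose square steel plate 42 x 42 x 6 mm also lies in the drawer, on the -y side; it is not needed.
- bracket_leg (a point): centre of the upright leg of the loose aluminium angle bracket, 25 mm above its underside. Leg 8 mm thick (x), 60 long (y), 50 tall (z); its back looks along +x, 4 mm from this point; the 8 mm thick base leg reaches from its foot along -x to 46 mm from this point. Grasp the leg's upper part, across its 8 mm, from above.
- bracket: the same bracket (100 to 160 g); origin on its underside at the centre of its 50 x 60 mm footprint, 21 mm in -x from the leg's centre plane; axes as for the leg. At the start it stands on its base leg in the closed drawer, in the middle or towards its +y side, leg's back to the cabinet's +y within 25 degrees.
- jig: fixed squaring jig at the right: plate 200 x 200 mm on small feet, origin under its centre on the table; +x towards the fence, +y along the fence away from the stop block, z up; it stands at up to 17 degrees of yaw
- jig_plate: the plywood plate of the jig, 200 x 200 x 12 mm, origin at the centre of its underside; its top is 16 mm above the table
- jig_fence: the fence: aluminium bar on the far side of the plate, 200 mm long (y), 20 mm thick (x), 30 mm tall above the plate; origin at the foot of the middle of its face that looks to the robot (along -x)
- jig_corner (a point): the jig's inside corner: on the plate's top, where the fence's face meets the stop block's. +x into the fence, +y along the fence away from the stop block (dark steel, 45 mm along x, 30 along y, 30 tall, on the -y side). The seated bracket has its leg's centre 4 mm in -x, 30 mm in +y and 25 mm up from here.
- glue: bystander: white glue bottle with an orange nozzle, 40 mm across, 110 mm tall, standing between cabinet and jig or just beyond the jig; origin at the centre of its underside
- cup: bystander: black plastic cup, 64 mm across, 70 mm tall, standing between cabinet and jig or just beyond the jig; origin at the centre of its underside

How it is judged:
By the outcome, as a careful person would: the job done as asked, in the order asked, and still so for the second after the job is handed in, while the arm keeps its last pose, push and grip.
It also fails if it takes over 64 s, if anything falls off the work surface, if the arm or the gripper's body presses on something with over 40 N, if the wrist force passes 120 N, or if a joint passes its speed limit or range.

## Working session

There is one attempt and no reset: what is moved stays moved. The work goes in short steps, each a Python script; the robot and the scene stay as the last script left them, time stands still between calls to the robot, and variables do not carry over. Pictures are saved under pics/ and viewed, at most 10 in all, crops included, and the job is handed in when it is done.

```bash
mkdir -p pics
cat > h.py <<'E'
import numpy as np, cv2
from scipy.spatial.transform import Rotation as R
from cell import r, optics
def shot(name,fn=None):
    p,q=np.array(r.current_tool_pos()),np.array(r.current_ee_rot())
    d=optics.get_image(name)
    if fn: cv2.imwrite('pics/'+fn,d['pixels'][:,:,::-1])
    if 'mount' in d:
        T=np.eye(4);T[:3,:3]=R.from_quat(q).as_matrix();T[:3,3]=p; wc=T@np.array(d['mount'])
    else: wc=np.linalg.inv(np.array(d['camera_from_world']))
    d['wc']=wc
    z=d['depth'];v,u=np.mgrid[:480,:640]
    P=np.stack([(u-d['cx'])/d['fx']*z,(v-d['cy'])/d['fy']*z,z],-1)
    d['xyz']=P@wc[:3,:3].T+wc[:3,3]; d['xyz'][z==0]=np.nan
    return d
def ray(d,u,v,z):
    c=d['wc'][:3,3];a=d['wc'][:3,:3]@np.array([(u-d['cx'])/d['fx'],(v-d['cy'])/d['fy'],1]);return c+a*(z-c[2])/a[2]
def st(): print('t',round(r.current_t(),2),'p',np.round(r.current_tool_pos(),4),'F',np.round(r.current_contact_force(),1),'op',round(r.current_opening(),3))
def down(yaw): # tool z down, tool x at yaw in the world
    return (R.from_euler('z',yaw)*R.from_euler('x',np.pi)).as_quat()
E
python3 - <<'E'
from h import *
st();print(r.current_ee_rot(),r.finger_overhang)
for n in('top','side'):
    d=shot(n,n+'1.png');np.savez(n+'1.npz',xyz=d['xyz'],wc=d['wc'],K=[d['fx'],d['fy'],d['cx'],d['cy']],px=d['pixels']);print(n,d['wc'].round(3),d['fx'])
print(optics.get_image('wrist')['mount'])
E
```

```text
t 0.0 p [0.2404 0.4943 0.2527] F [-0.1  0.1  0.4] op 1.001
[ 2.24482666e-01  9.74477893e-01 -5.72442869e-04 -2.02473129e-04] 0.022
top [[-0.021 -0.995  0.097  0.496]
 [-0.999  0.023  0.027 -0.058]
 [-0.029 -0.096 -0.995  1.212]
 [ 0.     0.     0.     1.   ]] 568.6788451633993
side [[ 0.687 -0.467  0.556  0.005]
 [-0.726 -0.438  0.53  -0.65 ]
 [-0.004 -0.768 -0.641  0.773]
 [ 0.     0.     0.     1.   ]] 619.3277261750158
[[-6.04388529e-04 -9.47842951e-01 -3.18737158e-01  8.12550695e-02]
 [ 9.99999814e-01 -5.46914578e-04 -2.69812563e-04  5.61020882e-04]
 [ 8.14179375e-05 -3.18737262e-01  9.47843105e-01 -1.21127601e-01]
 [ 0.00000000e+00  0.00000000e+00  0.00000000e+00  1.00000000e+00]]
```

View pics/top1.png

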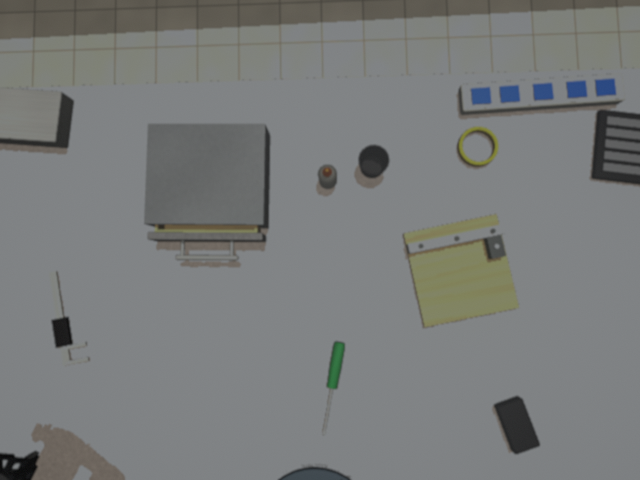

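View pics/side1.png

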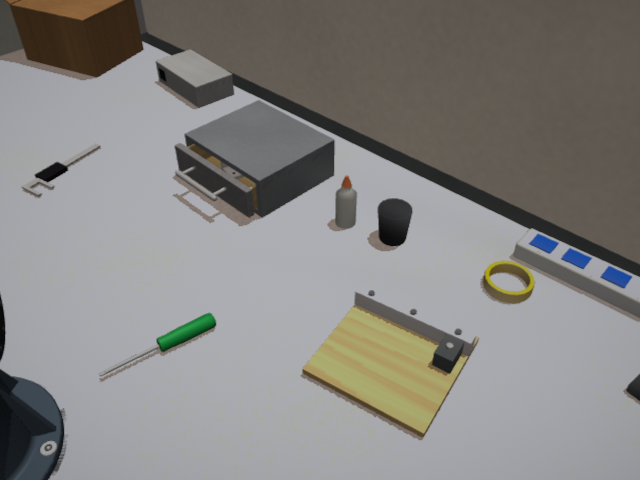

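Run:
```python
from h import *
im=cv2.imread('pics/top1.png')
a=cv2.resize(im[200:340,395:530],None,fx=4.2,fy=4.2,interpolation=cv2.INTER_CUBIC)
b=cv2.resize(im[110:270,140:275],None,fx=1.7,fy=1.7,interpolation=cv2.INTER_CUBIC)
c=np.zeros((600,800,3),np.uint8);c[:a.shape[0],:a.shape[1]]=a[:600];c[:b.shape[0],570:570+b.shape[1]]=b[:,:230];cv2.imwrite('pics/crop1.png',c*1)
f=np.load('top1.npz');x=f['xyz']
d=dict(wc=f['wc'],fx=f['K'][0],fy=f['K'][1],cx=f['K'][2],cy=f['K'][3])
for u,v in[(178,257),(207,257),(237,258)]:print('bar',ray(d,u,v,.057).round(4),x[v,u].round(4))
for u,v in[(147,125),(266,125),(147,224),(267,226)]:print('cab',ray(d,u,v,.09).round(4))
z=x[...,2]
for nm,(u0,u1,v0,v1,lo,hi) in dict(fence=(400,515,210,265,.036,.06),plate=(400,530,220,340,.010,.025),bar=(170,245,249,266,.035,.07),cabtop=(140,275,115,230,.08,.1)).items():
    m=np.zeros(z.shape,bool);m[v0:v1,u0:u1]=True;m&=(z>lo)&(z<hi)
    p=x[m];rc=cv2.minAreaRect(p[:,:2].astype(np.float32));print(nm,len(p),np.median(p[:,2]).round(4),rc)
g=x[150:190,310:400].reshape(-1,3);g=g[g[:,2]>.03];print('gl/cup',g[g[:,1]>-.04].mean(0) if len(g) else 0,g.min(0),g.max(0))
print('table z',np.nanmedian(x[300:330,100:300,2]))
```

```text
bar [0.5562 0.2663 0.057 ] [0.5563 0.2665 0.0565]
bar [0.5549 0.2066 0.057 ] [0.555  0.2069 0.0559]
bar [0.5515 0.1451 0.057 ] [0.5515 0.1449 0.0581]
cab [0.8249 0.3217 0.09  ]
cab [0.8179 0.0785 0.09  ]
cab [0.622  0.3199 0.09  ]
cab [0.6123 0.0789 0.09  ]
fence 1335 0.0467 ((0.5621738433837891, -0.3070333003997803), (0.06490099430084229, 0.20094768702983856), 10.049962043762207)
plate 7818 0.0167 ((0.519797682762146, -0.315407395362854), (0.20024985074996948, 0.20189981162548065), 10.473642349243164)
bar 370 0.0568 ((0.5611021518707275, 0.20844678580760956), (0.1294257938861847, 0.020868346095085144), 88.77365112304688)
cabtop 11991 0.0903 ((0.723827600479126, 0.20461571216583252), (0.24226923286914825, 0.2068910002708435), 88.26152038574219)
gl/cup [ 0.71530593 -0.03254768  0.07560786] [ 0.69948094 -0.16772308  0.03005782] [ 0.77223823 -0.02367225  0.11227828]
table z 0.0006101695152678221
```

View pics/crop1.png

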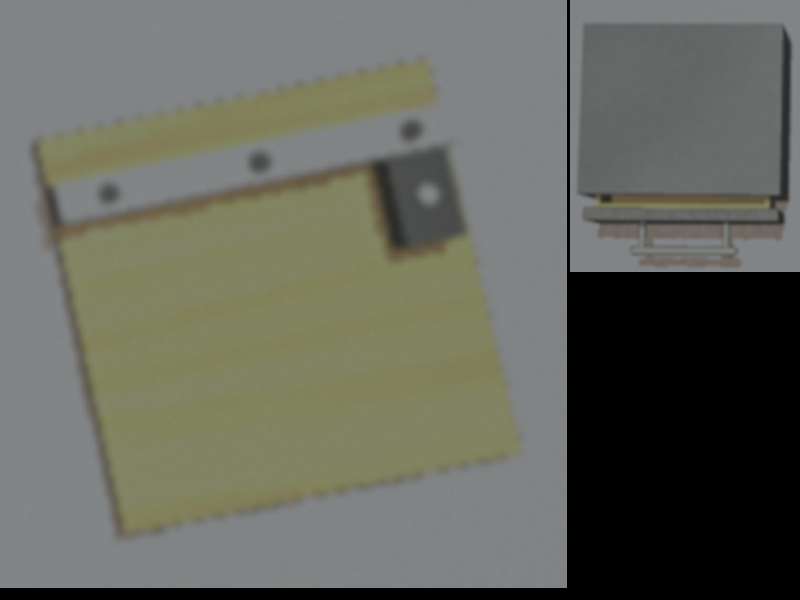

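Run:
```python
from h import *
C=np.radians(-1.9); H=np.array([.5545,.206]); ux=np.array([np.cos(C),np.sin(C)])
for k in(90,-90):
    q=down(C+np.radians(k)); j=r.inverse_kinematics([*H,.2],q); print(k,None if j is None else np.round(j,2))
q=down(C+np.pi/2)
j=r.inverse_kinematics([*H,.15],q); j2=r.inverse_kinematics([*H,.15],down(C-np.pi/2))
if j is None or (j2 is not None and abs(j2[5])<abs(j[5])): q=down(C-np.pi/2)
r.set_gripper(.30,40); r.move_to([*H,.15],q); st()
r.move_linear([*H,.052],vel=.12); st()
r.set_gripper(0.0,40); st()
e=H-.116*ux
r.move_linear([*e,.052],vel=.1); st()
r.set_gripper(.30); r.move_linear([*e,.15],vel=.2); st()
# look at jig from above with wrist camera
J=np.array([.53,-.31]); 
for k in (0,180,90,-90):
    jj=r.inverse_kinematics([J[0]-.06*np.cos(np.radians(k)),J[1]-.06*np.sin(np.radians(k)),.25],down(np.radians(k))); print(k,None if jj is None else np.round(jj,2))
print(np.round(r.current_q(),2))
```

```text
90 [ 0.28  0.48  1.59 -0.    1.07  0.31]
-90 [ 0.28  0.48  1.59  0.    1.07 -2.83]
t 2.36 p [0.5542 0.2069 0.1503] F [-0.1 -0.2 -0.4] op 0.303
t 3.33 p [0.557  0.2066 0.0543] F [ 0.6 -1.9 18.1] op 0.3
t 3.61 p [0.5563 0.2066 0.0537] F [-0.1  0.2 15.2] op 0.113
t 4.92 p [0.44   0.2101 0.0536] F [-1.1 -6.8 23.6] op 0.114
t 5.86 p [0.438  0.2097 0.149 ] F [-0.4  0.3 -1.1] op 0.299
0 [-0.67  0.38  1.62 -0.    1.14  0.91]
180 [-0.55  0.57  1.32  0.    1.25 -2.12]
90 [-0.68  0.53  1.39  0.    1.23 -0.68]
-90 [-0.52  0.42  1.56 -0.    1.16  2.62]
[0.35 0.38 1.91 0.   0.85 0.38]
```

Run:
```python
from h import *
r.move_to([.565,-.31,.25],down(np.pi/2)) if 0 else r.move_to([.58,-.31,.25],down(0)); r.sleep(.3); st()
for n in('wrist','top'):
    d=shot(n,n+'2.png');np.savez(n+'2.npz',xyz=d['xyz'],wc=d['wc'],K=[d['fx'],d['fy'],d['cx'],d['cy']],px=d['pixels'])
im=cv2.imread('pics/top2.png');cv2.imwrite('pics/crop2.png',cv2.resize(im[190:340,140:280],None,fx=4,fy=4,interpolation=cv2.INTER_CUBIC))
```

```text
t 8.13 p [ 0.5801 -0.3096  0.25  ] F [ 0.6 -0.8 -0.8] op 0.296
```

View pics/wrist2.png

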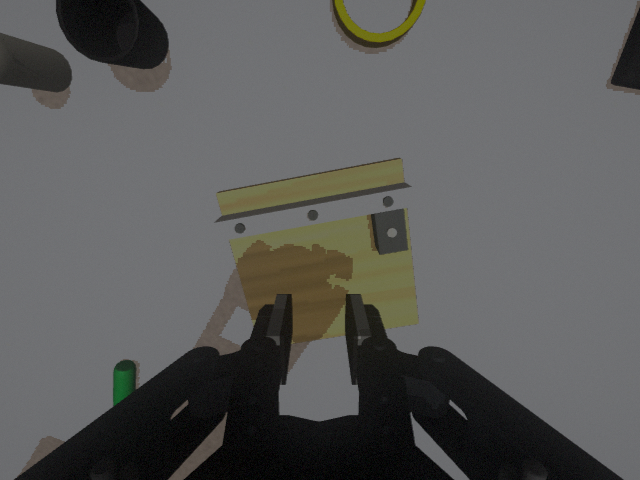

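View pics/crop2.png

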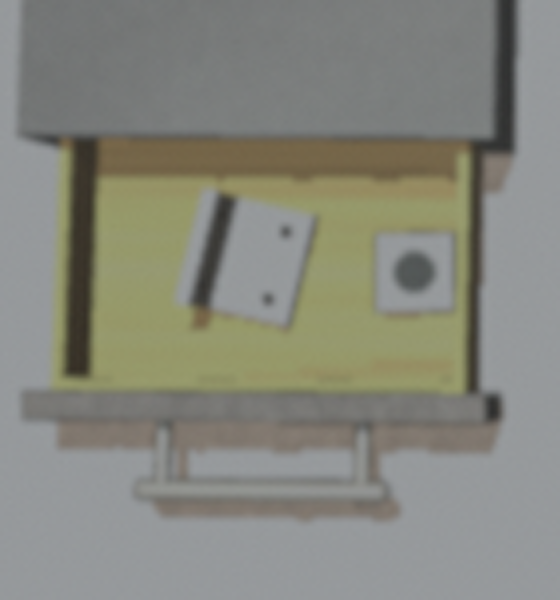

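```bash
python3 - <<'E'
from h import *
def ld(n):
    f=np.load(n+'.npz');return f['xyz'],dict(wc=f['wc'],fx=f['K'][0],fy=f['K'][1],cx=f['K'][2],cy=f['K'][3])
x,d=ld('top2');z=x[...,2]
def rect(x,u0,u1,v0,v1,lo,hi,nm):
    z=x[...,2];m=np.zeros(z.shape,bool);m[v0:v1,u0:u1]=1;m&=(z>lo)&(z<hi);p=x[m]
    print(nm,len(p),np.median(p[:,2]).round(4),np.round(cv2.boxPoints(cv2.minAreaRect(p[:,:2].astype(np.float32))),4).tolist(),p.mean(0).round(4))
rect(x,175,225,232,276,.06,.085,'legtop'); rect(x,175,225,232,276,.0265,.04,'base')
for u,v in[(205,188),(225,195),(178,303),(198,308),(212,192),(188,305)]:print('leg',ray(d,140+u/4,190+v/4,.072).round(4))
for u,v in[(137,490),(386,490)]:print('bar',ray(d,140+u/4,190+v/4,.0575).round(4))
for u,v in[(25,393),(480,396),(25,415),(485,418)]:print('front rim',ray(d,140+u/4,190+v/4,.075).round(4))
x,d=ld('wrist2')
rect(x,200,420,170,260,.036,.06,'fence+block');rect(x,366,415,215,262,.038,.06,'block');rect(x,210,365,170,250,.038,.06,'fence')
rect(x,200,425,150,350,.010,.024,'plate')
for u,v in[(230,241),(380,217)]:print('fencefront top',ray(d,u,v,.046).round(4))
for u,v in[(376,214),(381,254),(408,250),(404,209)]:print('blk top',ray(d,u,v,.046).round(4))
g=x[0:100,0:75].reshape(-1,3);g=g[g[:,2]>.02];print('glue',np.nanmean(g,0))
E
python3 - <<'E'
import cv2,numpy as np
im=cv2.imread('pics/wrist2.png')[185:265,215:420];im=cv2.resize(im,None,fx=3.9,fy=3.9,interpolation=cv2.INTER_CUBIC)
cv2.imwrite('pics/crop3.png',cv2.convertScaleAbs(im,alpha=1.6))
E
```

```text
legtop 163 0.0719 [[0.5374000072479248, 0.24390000104904175], [0.5949000120162964, 0.22830000519752502], [0.5975000262260437, 0.23810000717639923], [0.5400999784469604, 0.25360000133514404]] [0.5675 0.2401 0.0707]
base 641 0.0305 [[0.5181000232696533, 0.17880000174045563], [0.6083999872207642, 0.1768999993801117], [0.6107000112533569, 0.2808000147342682], [0.5202999711036682, 0.2827000021934509]] [0.5621 0.2187 0.0307]
leg [0.5954 0.2352 0.072 ]
leg [0.5916 0.225  0.072 ]
leg [0.5375 0.2489 0.072 ]
leg [0.5348 0.2387 0.072 ]
leg [0.5933 0.2317 0.072 ]
leg [0.5364 0.2438 0.072 ]
bar [0.4439 0.2734 0.0575]
bar [0.4414 0.1467 0.0575]
front rim [0.494  0.3253 0.075 ]
front rim [0.4878 0.0962 0.075 ]
front rim [0.483  0.3252 0.075 ]
front rim [0.4769 0.0938 0.075 ]
fence+block 5578 0.0465 [[0.5127000212669373, -0.21529999375343323], [0.548799991607666, -0.412200003862381], [0.6129000186920166, -0.4004000127315521], [0.5767999887466431, -0.20360000431537628]] [ 0.5816 -0.3229  0.0463]
block 1150 0.0465 [[0.5414999723434448, -0.3725999891757965], [0.546999990940094, -0.4020000100135803], [0.5892999768257141, -0.39410001039505005], [0.5838000178337097, -0.36469998955726624]] [ 0.5648 -0.3827  0.0466]
fence 3184 0.0465 [[0.5564000010490417, -0.20730000734329224], [0.5842999815940857, -0.3589000105857849], [0.6047000288963318, -0.35519999265670776], [0.5767999887466431, -0.20360000431537628]] [ 0.5814 -0.2811  0.0463]
plate 20190 0.0165 [[0.4032999873161316, -0.2354000061750412], [0.43970000743865967, -0.4325999915599823], [0.6373999714851379, -0.3959999978542328], [0.6010000109672546, -0.1987999975681305]] [ 0.5285 -0.3149  0.0166]
fencefront top [ 0.5564 -0.2187  0.046 ]
fencefront top [ 0.5817 -0.3712  0.046 ]
blk top [ 0.5848 -0.3671  0.046 ]
blk top [ 0.5422 -0.3746  0.046 ]
blk top [ 0.5466 -0.4023  0.046 ]
blk top [ 0.5899 -0.3946  0.046 ]
glue [ 0.72390154 -0.06945596  0.05386821]
```

View pics/crop3.png

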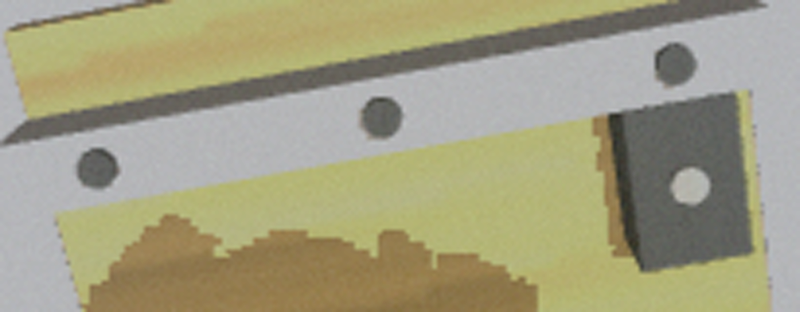

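```bash
cat >> h.py <<'E'
JY=np.radians(10.45); Jx=np.array([np.cos(JY),np.sin(JY),0]); Jy=np.array([-np.sin(JY),np.cos(JY),0]); COR=np.array([.585,-.3647,.016])
def jp(a,b,c): return COR+a*Jx+b*Jy+np.array([0,0,c])
def jc(): p=np.array(r.current_tool_pos())-COR; return (np.array([p@Jx,p@Jy,p[2]])*1000).round(2)
def jf(): f=np.array(r.current_contact_force()); return np.array([f@Jx,f@Jy,f[2]]).round(1)
E
python3 - <<'E'
from h import *
B=np.array([.5662,.239]); q=down(np.radians(75.7+90))
r.move_to([.5,.1,.22],q); r.set_gripper(.6,40)
r.move_to([*B,.16],q); st()
r.move_linear([*B,.059],vel=.1); st()
r.set_gripper(0,45); st(); print(r.current_finger_force())
if r.current_opening()>.05:
    r.move_linear([*B,.2],vel=.12); st()
    qp=down(JY+np.pi/2)
    r.move_to(jp(-.032,.042,.12),qp); r.sleep(.3); st(); print(jc(),jf())
    d=shot('side','side3.png'); cv2.imwrite('pics/crop4.png',cv2.resize(d['pixels'][180:440,280:520,::-1],None,fx=2.3,fy=2.3))
E
```

```text
t 11.22 p [0.566  0.2387 0.16  ] F [-0.5 -0.7 -0. ] op 0.6
t 12.38 p [0.5666 0.2391 0.0597] F [-1.1 -0.7  0.3] op 0.605
t 12.83 p [0.5664 0.2391 0.0594] F [-1.  -0.3  2.8] op 0.093
44.35657024383545
t 14.16 p [0.5659 0.2389 0.1992] F [ 0.  -0.3 -0.4] op 0.087
t 16.52 p [ 0.5461 -0.3289  0.136 ] F [-0.5 -0.1 -0.8] op 0.087
[-31.77  42.29 120.04] [-0.5  0.  -0.8]
```

View pics/side3.png

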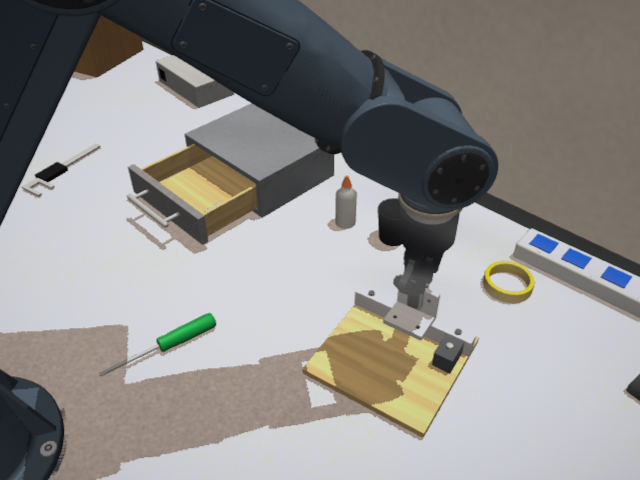

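Run:
```python
from h import *
f=lambda:(jc(),jf())
r.move_linear(jp(-.032,.042,.041),vel=.12); f0=jf(); print(*f(),r.current_t())
b=.042
while b>.022:
    b-=.0015; r.move_linear(jp(-.032,b,.041),vel=.03)
    if abs((jf()-f0)[1])>5: break
print('stop',b,*f(),r.current_t())
b+=.0003; c=.041
while c>.030:
    c-=.0012; r.move_linear(jp(-.032,b,c),vel=.03)
    if (jf()-f0)[2]>6: break
print('plate',c,*f(),r.current_t())
```

```text
[-31.69  41.66  41.64] [ 0.1 -0.3 -0.8] 17.375
stop 0.029999999999999992 [-32.08  31.32  40.75] [0.6 7.9 1.8] 19.375
plate 0.0362 [-31.89  31.38  37.36] [-3.  12.6 14.4] 20.375
```

```bash
cat >> h.py <<'E'
TH=np.radians(30); QP=(R.from_rotvec(-TH*Jy)*R.from_quat(down(JY))).as_quat()
E
python3 - <<'E'
from h import *
r.set_gripper(.25); p=np.array(r.current_tool_pos()); print(jf())
r.move_linear(p+[0,0,.06],vel=.1); print(r.current_t(),jf())
r.set_gripper(0,60)
g=r.inverse_kinematics(jp(-.075,.030,.10),QP); print(np.round(g,2),np.round(r.current_q(),2))
r.move_to(jp(-.095,.030,.13),QP); r.sleep(.2); print(r.current_t(),jc(),jf())
d=shot('wrist','w5.png'); s=shot('side','s5.png'); np.savez('w5.npz',xyz=d['xyz'])
a=cv2.resize(s['pixels'][250:430,290:500,::-1],(560,480)); b=cv2.resize(d['pixels'][:,:,::-1],(240,180)); c=np.zeros((480,800,3),np.uint8);c[:,:560]=a;c[:180,560:]=b
cv2.imwrite('pics/c5.png',c)
E
```

```text
[0.9 0.4 0.3]
21.4167 [-0.5 -0.6 -0. ]
[-0.85  0.56  1.81  0.8   0.64 -0.09] [-0.63  0.68  1.49 -0.    0.97 -0.81]
22.7083 [-94.13  30.27 129.77] [ 0.4  0.7 -1.3]
```

View pics/c5.png

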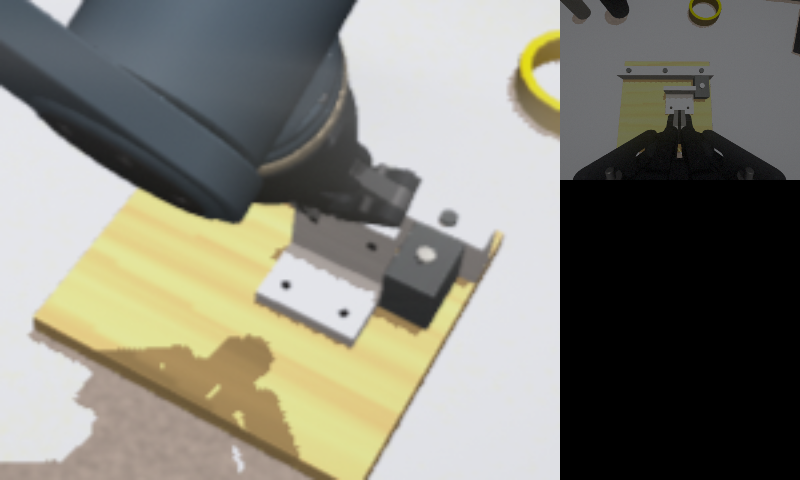

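```bash
cat > push.py <<'E'
from h import *
r.move_linear(jp(-.070,.030,.046),vel=.12); f0=jf(); print(jc(),f0,r.current_t())
a,b,c=-.070,.030,.046; log=[]
for i in range(45):
    f=jf()-f0; F,D=-f[0],f[2]
    if F>18 and D>18 and a>-.031: break
    if F>45 or D>45: print('too hard'); break
    da=.0012 if F<18 else 0
    dc=-.0012 if D<6 else (-.0005 if D<10 else (0 if D<14 or a<-.033 else -.0004))
    if a>-.0285 and F>12 and D<18: dc=-.0006
    if D>20: dc=.0004
    a+=da; c+=dc
    r.move_linear(jp(a,b,c),vel=.03)
    log.append(np.r_[round(a*1e3,1),round(c*1e3,1),jc(),jf()-f0])
print(np.array(log)[::2].round(1)); print(jc(),jf()-f0,r.current_t(),a,b,c)
E
python3 push.py
```

```text
[-69.92  29.74  46.52] [ 0.1 -0.3  0.4] 23.6917
[[-68.8  44.8 -68.7  29.8  45.3  -0.7   0.9  -1.4]
 [-66.4  42.4 -66.4  30.1  42.3  -0.9   0.    0.4]
 [-64.   40.  -64.   30.   39.9  -0.4  -0.3  -0.3]
 [-61.6  37.6 -61.6  30.   37.5   0.1   0.6  -0.8]
 [-59.2  35.2 -59.2  30.   35.1  -1.1   0.3   0.5]
 [-56.8  32.8 -56.8  30.   32.7  -0.9   0.4  -1. ]
 [-54.4  30.4 -54.2  29.8  30.9  -1.6   2.1   4.5]
 [-52.   29.2 -51.6  29.7  30.6  -6.2   4.2  14.8]
 [-49.6  29.2 -49.2  29.7  30.6  -6.    4.9  15.6]
 [-47.2  29.2 -46.8  29.7  30.6  -5.7   3.5  15.5]
 [-44.8  29.2 -44.4  29.7  30.6  -7.3   5.5  15.3]
 [-42.4  29.2 -42.   29.7  30.6  -5.9   4.6  15.9]
 [-40.   29.2 -39.6  29.7  30.6  -6.6   4.5  16.2]
 [-37.6  29.2 -37.2  29.8  30.6  -6.5   4.2  15.1]
 [-35.2  29.2 -34.8  29.7  30.6  -6.3   5.7  14.9]
 [-32.8  29.2 -32.4  29.8  30.6  -6.5   5.2  15.6]
 [-30.4  28.4 -29.9  29.7  30.4  -9.8   7.5  21.7]
 [-28.   28.4 -27.4  29.7  30.5 -10.2   5.8  22.2]
 [-25.6  29.2 -26.6  29.7  30.5 -23.1   4.6  23.4]]
[-26.56  29.66  30.5 ] [-23.1   4.6  23.4] 32.9417 -0.025599999999999977 0.03 0.029200000000000004
```

Run:
```python
from h import *
r.sleep(.3); print(jc(),jf(),r.current_t())
d=shot('wrist','w6.png'); s=shot('side','s6.png')
a=cv2.resize(d['pixels'][150:330,220:460,::-1],(800,600),interpolation=cv2.INTER_CUBIC);b=cv2.resize(s['pixels'][260:400,330:500,::-1],(340,280));a=cv2.convertScaleAbs(a,alpha=1.5);a[320:,460:]=b
cv2.imwrite('pics/c6.png',a)
# leg top + fence top in jig frame
x=d['xyz'];p=x[(x[...,2]>.058)&(x[...,2]<.074)]-COR;A=(np.c_[p@Jx,p@Jy]*1e3);A=A[(abs(A[:,0]+4)<12)&(A[:,1]>-5)&(A[:,1]<65)]
print(len(A),cv2.boxPoints(cv2.minAreaRect(A.astype(np.float32))).round(1).tolist(),np.percentile(A,[1,99],axis=0).round(1))
```

```text
[-26.54  29.67  30.51] [-22.7   4.9  24.7] 33.2417
3623 [[-7.400000095367432, -0.10000000149011612], [0.800000011920929, -0.10000000149011612], [0.800000011920929, 60.20000076293945], [-7.400000095367432, 60.20000076293945]] [[-7.3  0.7]
 [ 0.6 59.4]]
```

View pics/c6.png

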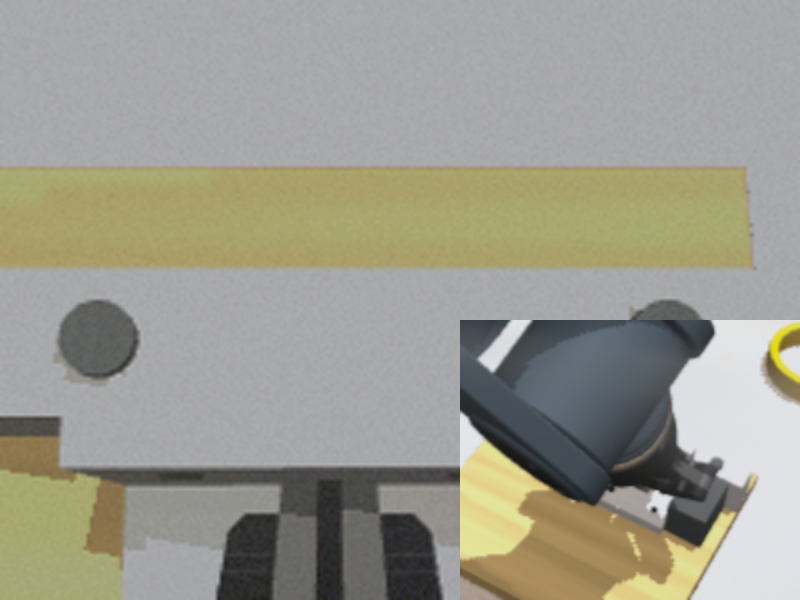

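```bash
python3 -c "
from h import *
print(jf(),r.current_t()); print(r.hand_in())"
```

```text
[-22.5   5.7  23.9] 33.3417
the job is handed in; nothing more can be done
None
```

The bracket sits in the jig flush along the fence and, to within the cameras' 2 mm calibration, against the stop block; I handed in at 33.3 s while holding about 22 N towards the fence and 24 N down, with the drawer about 128 mm open and the glue bottle and cup never approached.

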